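# Close the hold-down strap over a gas filter cartridge

### The job

Two identical holders stand on the lab bench, each with a slotted steel strap that pivots on a loose bolt. On the holder that has the filter cartridge lying in it, swing the strap by its black peg across the cartridge until its slot is fully home on the holder's second bolt, then let go. Leave the cartridge lying in its holder and the strap of the empty holder open as it is.

Things in the scene. Friction and masses are not known exactly. Their poses are not given: they have to be found in the camera images.
- strap_peg (a point): Mid-height of the black round peg (16 mm across, 44 tall) on the flat steel strap (34 wide, 5 thick) of the holder with the cartridge. The peg stands on the strap's top, 66 mm above the bench. The strap turns level about a loose pivot bolt 155 mm from the peg, with slight friction (1.5 N at the peg), and stays where left. It starts 40 to 80 degrees open; a stop ends its swing with the slot home.
- cradle_bolt (a point): Top of that holder's fixed second bolt, 77 mm above the bench: hex head and washer 19 mm across. z is up, y points away from the like pivot bolt, which is 105 mm off at -y. The open strap lies on the -x side and closes clockwise seen from above; its slot (12 mm wide, in its leading edge) slides round the 8 mm shank under the head. When home, the peg is 50 mm beyond this bolt at +y.
- cartridge_mid (a point): Centre of the loose filter cartridge: a white plastic cylinder 40 mm across and 100 long with a metal band and a brass fitting at each end (152 mm over all). It lies along the holder's x in the trough midway between the two bolts, its top 54 mm above the bench, 7 mm under the strap. Not to be handled.
- empty_strap_peg (a point): Mid-height of the same black peg on the strap of the other, identical holder, which is empty. Its strap is open too and must be left as it is.
Mind the look-alikes: they are no part of the job. What is shaped like the part that bears strap_peg but blue or yellow is not meant.

How it is judged (in metres and radians):
At the end, for the whole second after the job is handed in: The strap over the cartridge is home: its peg is within 15 mm of where the strap's stop puts it (the slot within 10 mm of fully home on the second bolt), and the cartridge lies in its trough within 12 mm of where it was (x of strap_peg in the frame of cradle_bolt above -0.015 m and horizontal distance between strap_peg and cradle_bolt below 0.06 m and distance of cartridge_mid from where it was at the start of the episode below 0.012 m); the robot touches nothing.
It fails at once if the strap of the empty holder is moved by more than 15 mm at its peg (distance of empty_strap_peg from where it was at the start of the episode above 0.015 m).
It fails at once if the cartridge is lifted or pushed out of its holder by more than 20 mm (distance of cartridge_mid from where it was at the start of the episode above 0.02 m).
It also fails if it takes over 38 s, if anything falls off the work surface, if the arm or the gripper's body presses on something with over 40 N, if the wrist force passes 120 N, or if a joint passes its speed limit or range.

### The arm

A 7-joint arm with a two-finger parallel gripper is mounted at the origin on the work surface. World frame = base frame: x ahead of the robot, y to its left, z up, the work surface at z = 0. Lengths are in mm, angles in rad, forces in N, time in s.
With the tool pointing down it reaches from about 350 to 900 mm from the base axis. Payload 8.1 kg.
Tool frame: the origin (TCP) lies midway between the tips of the shut fingers; the grasp point (between the pads) lies 19 mm behind it; z points along the fingers, y is the line along which they close (so a half turn about z gives the same grasp; the last joint's range is limited). The gripper opens to 92 mm and grips with 3 to 60 N. Pads are 19 mm wide; open, the fingers measure 130 mm over their backs; the gripper's body (75 mm by 190 mm) begins 47 mm behind the grasp point.
Start: joints at [1.109, 0.434, 0.025, 1.573, -0.012, 1.134, -0.075], TCP at [219.447, -585.222, 226.742] pointing down, gripper open.
Joint ranges: [-2.62, 2.62], [-0.44, 2.09], [-1.27, 1.32], [0.08, 2.57], [-1.32, 4.46], [0.12, 2], [-2.74, 2.74]. Speed limits (rad/s): [2.22, 2.22, 3.01, 3.01, 3.14, 3.14, 3.14].

### API

Orientations are given as a unit quaternion [x, y, z, w].
In Python, from station import telemetry, optics, robot, spotter gives the robot as it stands. The module is installed in compiled form; this text tells all that it offers.
- The arm moves only by the tool send_rows, never from a script. Its argument "deltas" is a list that holds one entry, the list of rows, each a list of 5 numbers: the shift along the tool's x, y, z in units of 1 m (1.0 is 1 m), then the turn about the tool's z in units of 90 degrees (1.0 is 90 degrees), then the opening, from 0 (shut) to 1 (fully open). In form: [[[tx, ty, tz, twist, jaw], ...]]. A call has 1 to 20 rows; each row is the pose to reach, as a shift and turn from the pose commanded when the call began, along the tool's axes at that moment; what a row does not reach only later rows make up. A row lasts 1/8 s, in which the tool goes at most 62.5 mm and 10.7 degrees, less where a joint would pass 70% of its speed; a pose out of reach is approached as far as the arm can. A call with a number of a shift or a turn outside -1 to 1 is refused whole. A call with a gripper value outside its range is refused whole. The fingers move at their own pace and stop on an object; "force" is the grip in N (left out, the last holds). Time passes only in rows, so rows that repeat a pose let the fingers close. It gives the time, the measured TCP pose, the force, the opening and the grip force at its end, in the units of the state.
- telemetry.sense(): the state, without advancing time (a new reading comes with each control period).
- optics.read_camera(name): name is "scene" or "top"; returns a dict with "frame" (384x512x3 uint8, red, green, blue), "range_z" (384x512 float32, mm along the optical axis (not along the pixel's ray), 0 where there is no reading), "intrinsics" (3x3 intrinsics, pixels), "R" (3x3) and "t" (3): a world point X has camera coordinates R X + t. Camera axes: x right, y down, z forward; pixel columns grow to the right and rows downward; lengths in mm; the calibration is good to about 2 mm. A picture is of the moment at which its call begins.
- robot.close_job(): hands the job in; it is judged then, once.
Trained networks look in a picture, given as the dict that the camera call returned (one of the last four; its "shot" number tells which), for a name from the list of things; names that differ only in an ending like _2 or _b are one class to them, and where a whole thing is asked for, a point or a joint stands for the part that bears it (a point fixed in the world has none). Each returns a list of dicts, best first, with "conf" (0 to 1); they miss things now and then, are a little off and sometimes report something else, mostly with a low value. They report only what shows in the picture. A call takes as long as a camera call. They do not tell look-alikes from the thing itself.
- spotter.boxes_of(picture, query): "position" ([column, row] in pixels, amid what is visible of it).
- spotter.trace(picture, query): "mask" (384x512 bool, what is visible of it) and "position" ([column, row] in pixels, amid what is visible of it).
- spotter.landmark_of(picture, query): "position" ([column, row] in pixels: a listed point, or the origin of a listed thing).
The state is a dict: "clock": time; "joint_positions": joint angles; "dq": joint speeds; "tau": joint torques, N m; "position": TCP position; "tool_rot": TCP orientation; "ft_force": force on the tool from outside, world axes, zero at the start; "wrist_torque": the same for the moment, N m; "grip_width": opening from 0.0 (shut) to 1.0 (fully open); "gripper_force": force on a finger pad.
Only numpy, scipy, OpenCV 4.12 (cv2) and the standard library are available. Lean on these libraries where they do the work, as an engineer would, in place of code of your own. Each camera call takes 0.05 s, during which the arm holds its last target. There are 200 camera calls.

## Working session

There is one attempt and no reset: what is moved stays moved. The work goes in short steps, Python scripts to look and compute and a tool call to move; the robot and the scene stay as the last step left them, time stands still between calls to the robot, and variables do not carry over. Pictures are saved under pics/ and viewed, at most 10 in all, crops included, and the job is handed in when it is done.

Besides the shell and the picture viewer there is one more tool, called after "Request:" in YAML: its name, and indented under it one key for each argument. send_rows: Moves the arm, as the interface text tells. Its arguments: {"type":"object","properties":{"deltas":{"type":"array","items":{"type":"array","items":{"type":"array","items":{"type":"number","minimum":-1,"maximum":1}}}},"force":{"type":"number"}},"required":["deltas"]}

```bash
mkdir -p pics
cat > h.py <<'E'
import numpy as np, cv2
from station import telemetry, optics, robot, spotter
def px2w(p,c,r,z=None):
    K,R,t=p["intrinsics"],np.array(p["R"]),np.array(p["t"])
    d=np.linalg.inv(K)@[c,r,1]
    o=-R.T@t; w=R.T@d
    if z is None:
        return o+w*p["range_z"][int(round(r)),int(round(c))]
    return o+w*(z-o[2])/w[2]
E
python3 - <<'E'
from h import *
zs=dict(strap_peg=66,cradle_bolt=77,cartridge_mid=34,empty_strap_peg=66)
ims=[]
for n in("scene","top"):
    p=optics.read_camera(n)
    im=cv2.cvtColor(p["frame"],cv2.COLOR_RGB2BGR)
    cv2.imwrite(f"pics/{n}0.png",cv2.resize(im,(800,600)))
    for q,z in zs.items():
        for d in spotter.landmark_of(p,q):
            print(n,q,np.round(d["position"]),round(d["conf"],2),np.round(px2w(p,*d["position"],z)))
s=telemetry.sense();print(s)
E
```

```text
scene strap_peg [316. 162.] 0.89 [420. 125.  66.]
scene strap_peg [356. 116.] 0.83 [248. 320.  66.]
scene strap_peg [273. 144.] 0.8 [315.  26.  66.]
scene strap_peg [462. 234.] 0.74 [756. 394.  66.]
scene cradle_bolt [441. 245.] 0.85 [778. 320.  77.]
scene cradle_bolt [157. 177.] 0.81 [ 381. -324.   77.]
scene cradle_bolt [353. 202.] 0.77 [599. 164.  77.]
scene cradle_bolt [253. 150.] 0.74 [337. -41.  77.]
scene cradle_bolt [318. 161.] 0.61 [428. 128.  77.]
scene cradle_bolt [343. 126.] 0.6 [300. 255.  77.]
scene cartridge_mid [332. 213.] 0.63 [587. 115.  34.]
scene empty_strap_peg [227. 190.] 0.96 [ 466. -145.   66.]
scene empty_strap_peg [352. 201.] 0.31 [586. 170.  66.]
top strap_peg [187. 223.] 0.98 [432. 123.  66.]
top strap_peg [229. 252.] 0.76 [355.   5.  66.]
top strap_peg [329. 247.] 0.72 [ 375. -270.   66.]
top strap_peg [98. 97.] 0.67 [778. 380.  66.]
top strap_peg [118. 275.] 0.66 [285. 311.  66.]
top cradle_bolt [173. 172.] 0.84 [572. 165.  77.]
top cradle_bolt [348. 242.] 0.78 [ 391. -321.   77.]
top cradle_bolt [119.  94.] 0.7 [784. 318.  77.]
top cradle_bolt [137. 278
[... 291 characters left out ...]
3449419,  0.02499847,  1.57327133, -0.01159777,
        1.13400628, -0.07508102]), 'dq': array([-2.39062486e-05,  6.55006612e-05,  1.17101175e-03,  2.25928553e-04,
        1.36267834e-03, -4.33345903e-04, -1.07966778e-03]), 'tau': array([-1.11690781e-03, -6.67147350e+01,  9.82952826e-01, -3.14573836e+01,
       -6.06239238e-02,  3.39197076e-02, -2.12493212e-06]), 'position': array([ 219.44279908, -585.17932994,  226.71779709]), 'tool_rot': array([ 9.83954905e-01,  1.78417334e-01, -1.08317800e-05, -1.47365618e-05]), 'ft_force': array([-0.61265357,  0.34740012, -0.07482286]), 'wrist_torque': array([ 0.0331713 ,  0.01954796, -0.00631815]), 'gripper_force': 0.0, 'grip_width': 0.9975668095081244}
```

View pics/top0.png

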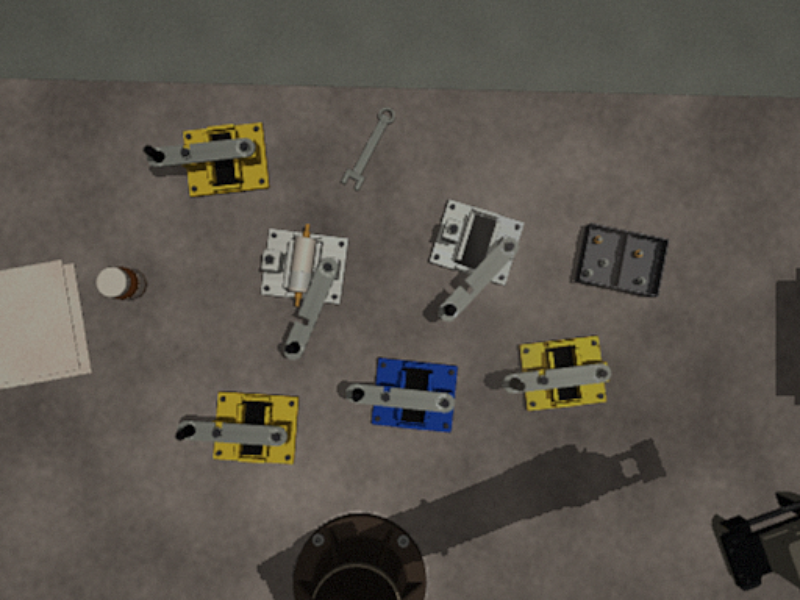

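View pics/scene0.png

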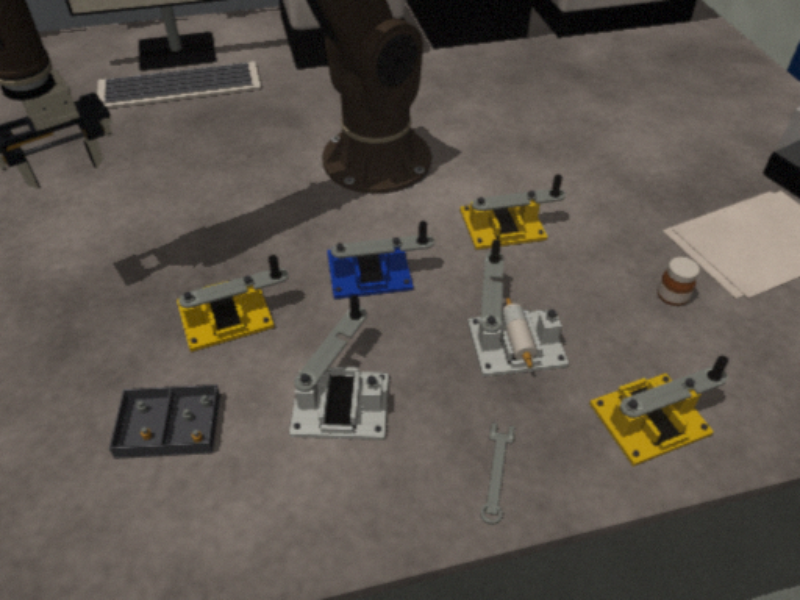

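Top view (800×600 px): the cartridge holder is at about (305,265), with its second bolt at (269,260), pivot at (328,266) and peg at (291,350). The empty white holder is at (476,242), peg (449,310). Next I'll refine these with depth.

Run:
```python
from h import *
for n in("top","scene"):
    p=optics.read_camera(n)
    K,R,t=p["intrinsics"],np.array(p["R"]),np.array(p["t"])
    Z=p["range_z"]; v,u=np.mgrid[:384,:512]
    W=(np.stack([(u-K[0,2])/K[0,0]*Z,(v-K[1,2])/K[1,1]*Z,Z],-1)-t)@R
    ok=(Z>0)
    def show(name,c,rad,lo,hi):
        m=ok&(np.hypot(W[...,0]-c[0],W[...,1]-c[1])<rad)&(W[...,2]>lo)&(W[...,2]<hi)
        print(n,name,m.sum(),np.round(W[m].mean(0),1) if m.any() else 0, np.round(W[m].max(0)) if m.any() else 0)
    show("peg",(428,124),35,72,100)
    show("bolt",(580,165),30,68,90)
    show("pivot",(575,60),30,70,90)
    show("emptypeg",(505,-160),45,72,100)
    # strap pixels
    m=ok&(np.hypot(W[...,0]-500,W[...,1]-100)<110)&(W[...,2]>54)&(W[...,2]<70)
    print(np.round(W[m].mean(0)),m.sum(), "cart")
    im=cv2.cvtColor(p["frame"],cv2.COLOR_RGB2BGR)
    a,b=((160,140) if n=="top" else (285,140))
    cv2.imwrite(f"pics/{n}1.png",cv2.resize(im[b:b+105,a:a+100],None,fx=5.5,fy=5.5,interpolation=cv2.INTER_CUBIC))
    for q in("cartridge_mid","strap_peg"):
        for d in spotter.trace(p,q)[:2]:
            mm=d["mask"]&ok; print(q,np.round(d["position"]),round(d["conf"],2),np.round(np.median(W[mm],0)))
```

```text
top peg 11 [437.8 116.7  84.3] [444. 123.  99.]
top bolt 34 [591.3 169.5  74.1] [600. 178.  80.]
top pivot 30 [580.9  66.8  75.5] [589.  83.  81.]
top emptypeg 7 [ 507.7 -146.2   84.8] [ 516. -144.  100.]
[517.  99.  65.] 838 cart
cartridge_mid [190. 166.] 0.67 [587. 114.  50.]
strap_peg [351. 242.] 0.9 [ 391. -341.   66.]
strap_peg [256. 254.] 0.78 [352. -69.  66.]
scene peg 43 [438.5 117.2  86.6] [443. 126. 100.]
scene bolt 36 [590.9 166.   73.9] [598. 174.  79.]
scene pivot 28 [579.7  62.   75.2] [596.  69.  79.]
scene emptypeg 46 [ 511.9 -155.3   87.1] [ 516. -147.  100.]
[523.  93.  64.] 662 cart
cartridge_mid [330. 212.] 0.85 [592. 110.  49.]
cartridge_mid [315. 180.] 0.48 [492.  95.  66.]
strap_peg [334. 126.] 0.94 [285. 239.  66.]
strap_peg [433. 250.] 0.83 [778. 296.  65.]
```

Request:
send_rows:
  deltas:
    - [[0.052,-0.032,0,-0.06,0.6],[0.103,-0.064,0,-0.12,0.6],[0.155,-0.095,0,-0.18,0.6],[0.207,-0.127,0,-0.24,0.6],[0.258,-0.159,0,-0.3,0.6],[0.31,-0.191,0,-0.36,0.6],[0.362,-0.222,0,-0.42,0.6],[0.374,-0.274,0,-0.5,0.6],[0.387,-0.325,0,-0.58,0.6],[0.399,-0.376,0,-0.66,0.6],[0.411,-0.428,0,-0.74,0.6],[0.423,-0.479,0,-0.82,0.6],[0.435,-0.53,0,-0.9,0.6],[0.447,-0.582,0,-1,0.6],[0.447,-0.582,0.02,-1,0.6],[0.447,-0.582,0.04,-1,0.6],[0.447,-0.582,0.04,-1,0.6],[0.447,-0.582,0.04,-1,0.6]]

```text
clock: 3.05
position: [434.1, 116.8, 187.4]
tool_rot: [0.57, 0.822, 0.0, 0.0]
ft_force: [0.0, -0.3, -0.2]
grip_width: 0.597
gripper_force: 0.0
```

Run:
```python
from h import *
s=telemetry.sense();print(s['clock'],s['joint_positions'].round(2),s['position'].round(1),s['tool_rot'].round(4),s['grip_width'],s['ft_force'].round(1))
p=optics.read_camera("scene")
im=cv2.cvtColor(p["frame"],cv2.COLOR_RGB2BGR)
cv2.imwrite("pics/s2.png",cv2.resize(im[60:260,200:440],(720,600)))
print(np.array(p["R"])@[434,117,105]+p["t"], p["intrinsics"])
```

```text
3.05 [ 0.16  0.26 -0.64  1.99  0.19  0.94 -0.22] [434.1 116.8 187.4] [5.697e-01 8.218e-01 3.000e-04 2.000e-04] 0.597175572000759 [ 0.  -0.3 -0.2]
[ 162.47091466  -96.13351753 1273.78389098] [[455.21291561   0.         257.9555986 ]
 [  0.         455.21291561 190.31010905]
 [  0.           0.           1.        ]]
```

View pics/s2.png

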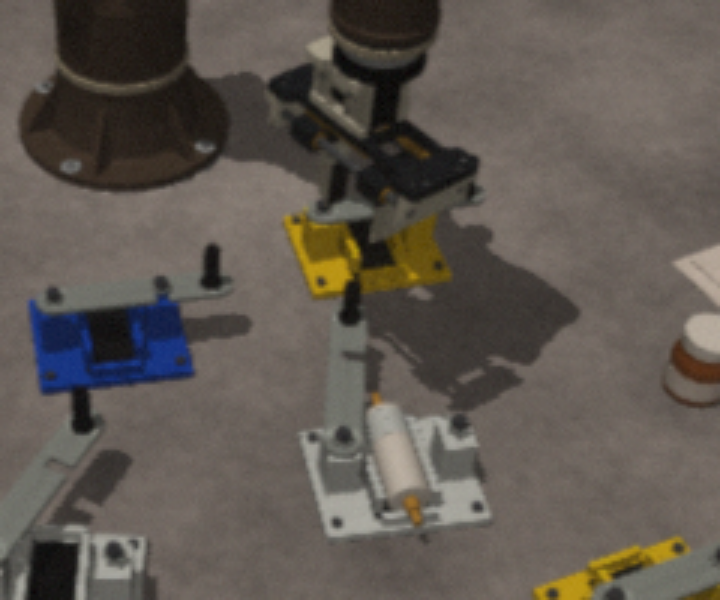

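The gripper hangs above the peg (peg in crop at (351,300)). Now I'll twist, descend and grip lightly.

Request:
send_rows:
  deltas:
    - [[0,0,0,-0.11,0.6],[0,0,0,-0.22,0.6],[0,0,0,-0.33,0.6],[0,0,0,-0.44,0.6],[0,0,0,-0.545,0.6],[0,0,0.03,-0.545,0.6],[0,0,0.06,-0.545,0.6],[0,0,0.085,-0.545,0.6],[0,0,0.105,-0.545,0.6],[0,0,0.105,-0.545,0.6],[0,0,0.105,-0.545,0.1],[0,0,0.105,-0.545,0.1],[0,0,0.105,-0.545,0.1],[0,0,0.105,-0.545,0.1],[0,0,0.105,-0.545,0.1],[0,0,0.105,-0.545,0.1]]
  force: 8

```text
clock: 5.1
position: [434.0, 117.1, 82.0]
tool_rot: [0.177, 0.984, 0.0, 0.0]
ft_force: [-0.5, 1.5, 4.8]
grip_width: 0.174
gripper_force: 8.0
```

Run:
```python
from h import *
s=telemetry.sense();print(s['joint_positions'].round(2),s['position'].round(1),s['tool_rot'].round(4),s['grip_width']*92,s['gripper_force'],s['ft_force'].round(1))
pos=s['position'];q=s['tool_rot'];a=2*np.arctan2(q[1],q[0]);print(np.degrees(a))
piv=np.array([580,64.]);X=np.array([np.cos(a),np.sin(a)]);Y=np.array([np.sin(a),-np.cos(a)])
v=pos[:2]-piv;r=np.hypot(*v);th=np.degrees(np.arctan2(v[1],v[0]));print(r,th)
r0=155
for k in range(0,21):
    T=np.radians(th+(84-th)*k/20); d=piv+(r+(r0-r)*k/20)*np.array([np.cos(T),np.sin(T)])-pos[:2]
    print(k,np.round([d@X/1000,d@Y/1000,(th-84)*k/20/90],3).tolist())
p=optics.read_camera("scene")
im=cv2.cvtColor(p["frame"],cv2.COLOR_RGB2BGR)
cv2.imwrite("pics/s3.png",cv2.resize(im[80:240,240:432],(720,600)))
```

```text
[ 0.18  0.45 -0.72  2.11  0.44  0.73  0.39] [434.  117.1  82. ] [1.769e-01 9.842e-01 3.000e-04 3.000e-04] 16.010179518644136 8.000458180904388 [-0.5  1.5  4.8]
159.61710407526724
155.35562026896002 160.03317425094576
0 [0.0, 0.0, 0.0]
1 [-0.0, 0.01, 0.042]
2 [-0.001, 0.021, 0.084]
3 [-0.003, 0.031, 0.127]
4 [-0.005, 0.041, 0.169]
5 [-0.008, 0.051, 0.211]
6 [-0.012, 0.06, 0.253]
7 [-0.016, 0.07, 0.296]
8 [-0.021, 0.079, 0.338]
9 [-0.026, 0.087, 0.38]
10 [-0.032, 0.096, 0.422]
11 [-0.039, 0.104, 0.465]
12 [-0.046, 0.111, 0.507]
13 [-0.054, 0.118, 0.549]
14 [-0.062, 0.125, 0.591]
15 [-0.07, 0.131, 0.634]
16 [-0.079, 0.136, 0.676]
17 [-0.088, 0.141, 0.718]
18 [-0.097, 0.145, 0.76]
19 [-0.107, 0.148, 0.803]
20 [-0.117, 0.151, 0.845]
```

View pics/s3.png

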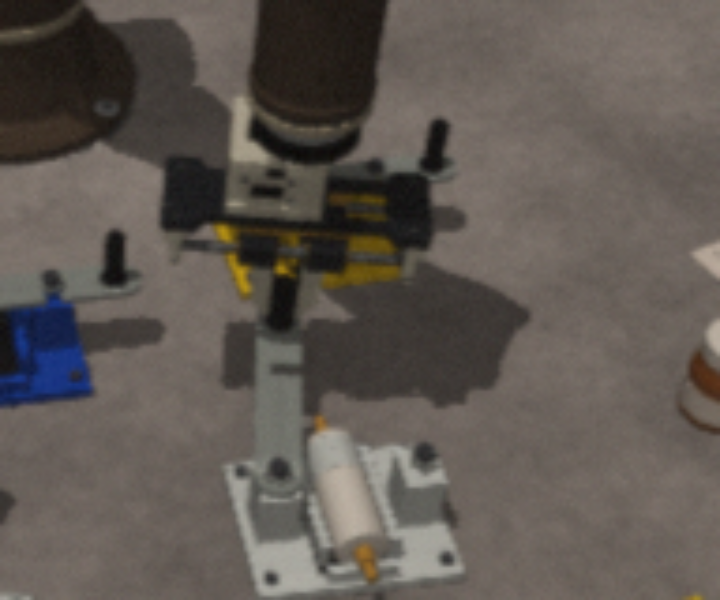

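The fingers hold the peg (crop (280,300)) at a 16 mm opening. I'll swing the first half of the arc.

Request:
send_rows:
  deltas:
    - [[0,0.01,0,0.042,0.1],[-0.001,0.021,0,0.084,0.1],[-0.003,0.031,0,0.127,0.1],[-0.005,0.041,0,0.169,0.1],[-0.008,0.051,0,0.211,0.1],[-0.012,0.06,0,0.253,0.1],[-0.016,0.07,0,0.296,0.1],[-0.021,0.079,0,0.338,0.1],[-0.026,0.087,0,0.38,0.1],[-0.032,0.096,0,0.422,0.1],[-0.032,0.096,0,0.422,0.1]]

```text
clock: 6.52
position: [497.5, 196.4, 81.9]
tool_rot: [0.488, 0.873, 0.0, 0.0]
ft_force: [-0.3, 3.1, 5.4]
grip_width: 0.171
gripper_force: 8.0
```

```bash
cat > n.py <<'E'
from h import *
import sys
s=telemetry.sense();print(s['clock'],s['position'].round(1),s['grip_width']*92,s['ft_force'].round(1))
pos=s['position'];q=s['tool_rot'];a=2*np.arctan2(q[1],q[0]);print(np.degrees(a))
piv=np.array([580,64.]);X=np.array([np.cos(a),np.sin(a)]);Y=np.array([np.sin(a),-np.cos(a)])
v=pos[:2]-piv;r=np.hypot(*v);th=np.degrees(np.arctan2(v[1],v[0]));print(r,th)
print('radial/tangential force',s['ft_force'][:2]@v/r, s['ft_force'][:2]@[v[1],-v[0]]/r)
end=float(sys.argv[1]);N=int(sys.argv[2])
for k in range(1,N+1):
    T=np.radians(th+(end-th)*k/N); d=piv+r*np.array([np.cos(T),np.sin(T)])-pos[:2]
    print(np.round([d@X/1000,d@Y/1000,0,(th-end)*k/N/90,.1],4).tolist(),end=', ')
E
python3 n.py 90 8
```

```text
6.525 [497.5 196.4  81.9] 15.706715804986471 [-0.3  3.1  5.4]
121.64242666503975
155.98289853526092 121.92027618385616
radial/tangential force 2.7911298540267 1.3540403011253987
[-0.0003, 0.0109, 0.0, 0.0443, 0.1], [-0.0014, 0.0217, 0.0, 0.0887, 0.1], [-0.0032, 0.0324, 0.0, 0.133, 0.1], [-0.0058, 0.0429, 0.0, 0.1773, 0.1], [-0.0091, 0.0533, 0.0, 0.2217, 0.1], [-0.0131, 0.0634, 0.0, 0.266, 0.1], [-0.0178, 0.0731, 0.0, 0.3103, 0.1], [-0.0232, 0.0826, 0.0, 0.3547, 0.1],
```

Request:
send_rows:
  deltas:
    - [[0,0.011,0,0.044,0.1],[-0.001,0.022,0,0.089,0.1],[-0.003,0.032,0,0.133,0.1],[-0.006,0.043,0,0.177,0.1],[-0.009,0.053,0,0.222,0.1],[-0.013,0.063,0,0.266,0.1],[-0.018,0.073,0,0.31,0.1],[-0.023,0.083,0,0.355,0.1],[-0.023,0.083,0,0.355,0.1]]

```text
clock: 7.65
position: [580.5, 220.1, 81.9]
tool_rot: [0.709, 0.705, 0.001, 0.0]
ft_force: [0.8, 3.6, 4.9]
grip_width: 0.173
gripper_force: 8.0
```

```bash
python3 n.py 82 8
```

```text
7.65 [580.5 220.1  81.9] 15.946622253649172 [0.8 3.6 4.9]
89.7142854317437
156.05434395706047 89.82128770555364
radial/tangential force 3.6478263152027157 0.7685762606917427
[-0.0, 0.0027, 0.0, 0.0109, 0.1], [-0.0001, 0.0053, 0.0, 0.0217, 0.1], [-0.0002, 0.008, 0.0, 0.0326, 0.1], [-0.0003, 0.0106, 0.0, 0.0435, 0.1], [-0.0005, 0.0133, 0.0, 0.0543, 0.1], [-0.0008, 0.016, 0.0, 0.0652, 0.1], [-0.0011, 0.0186, 0.0, 0.076, 0.1], [-0.0014, 0.0212, 0.0, 0.0869, 0.1],
```

Request:
send_rows:
  deltas:
    - [[0,0.004,0,0.016,0.1],[0,0.008,0,0.032,0.1],[0,0.011,0,0.044,0.1],[-0.001,0.014,0,0.056,0.1],[-0.001,0.016,0,0.065,0.1],[-0.001,0.016,0,0.065,0.1]]

```text
clock: 8.4
position: [595.6, 219.2, 81.9]
tool_rot: [0.744, 0.669, 0.0, -0.0]
ft_force: [0.7, 5.9, 4.6]
grip_width: 0.174
gripper_force: 8.0
```

```bash
python3 n.py 80 3
```

```text
8.4 [595.6 219.2  81.9] 15.991184551315543 [0.7 5.9 4.6]
83.90322198444126
155.9768769364118 84.25669947086234
radial/tangential force 5.904136191132351 0.07450598673955271
[-0.0, 0.0039, 0.0, 0.0158, 0.1], [-0.0001, 0.0077, 0.0, 0.0315, 0.1], [-0.0004, 0.0116, 0.0, 0.0473, 0.1],
```

No stop felt yet, so I'll push a little further.

Request:
send_rows:
  deltas:
    - [[0,0.002,0,0.008,0.1],[0,0.004,0,0.016,0.1],[0,0.004,0,0.016,0.1],[0,0.004,0,0.016,0.1]]

```text
clock: 8.9
position: [596.3, 218.9, 81.5]
tool_rot: [0.752, 0.66, -0.002, -0.002]
ft_force: [-10.4, 4.0, 11.5]
grip_width: 0.17
gripper_force: 8.0
```

```bash
python3 n.py 80 1
```

```text
8.9 [596.3 218.9  81.5] 15.655416389473972 [-10.4   4.   11.5]
82.54567982588506
155.76117585302538 83.99834110591978
radial/tangential force 2.915069244998804 -10.792030190646171
[-0.0001, 0.0109, 0.0, 0.0444, 0.1],
```

The stop is reached: 10.8 N against the push, peg at the predicted home. Now I'll release and rise.

Request:
send_rows:
  deltas:
    - [[0,-0.001,0,0,0.5],[0,-0.001,0,0,0.5],[0,-0.001,0,0,0.5],[0,-0.001,0,0,0.5],[0,-0.001,-0.03,0,0.5],[0,-0.001,-0.06,0,0.5],[0,-0.001,-0.1,0,0.5],[0,-0.001,-0.15,0,0.5],[0.05,-0.001,-0.2,0,0.5],[0.1,-0.001,-0.22,0,0.5],[0.1,-0.051,-0.22,0,0.5],[0.1,-0.1,-0.22,0,0.5],[0.1,-0.15,-0.22,0,0.5],[0.1,-0.2,-0.22,0,0.5],[0.1,-0.2,-0.22,0,0.5],[0.1,-0.2,-0.22,0,0.5]]

```text
clock: 10.9
position: [415.6, 343.2, 301.9]
tool_rot: [0.753, 0.658, 0.0, 0.0]
ft_force: [-0.3, -0.7, 0.4]
grip_width: 0.5
gripper_force: 0.0
```

Run:
```python
from h import *
s=telemetry.sense();print(s['clock'],s['position'].round(1),s['ft_force'].round(1))
p=optics.read_camera("scene")
im=cv2.cvtColor(p["frame"],cv2.COLOR_RGB2BGR)
cv2.imwrite("pics/s4.png",cv2.resize(im[100:290,200:428],(720,600)))
K,R,t=p["intrinsics"],np.array(p["R"]),np.array(p["t"])
Z=p["range_z"]; v,u=np.mgrid[:384,:512]
W=(np.stack([(u-K[0,2])/K[0,0]*Z,(v-K[1,2])/K[1,1]*Z,Z],-1)-t)@R
m=(Z>0)&(np.hypot(W[...,0]-596,W[...,1]-218)<35)&(W[...,2]>72)&(W[...,2]<120)
print(m.sum(),W[m].mean(0).round(1))
```

```text
10.9 [415.6 343.2 301.9] [-0.3 -0.7  0.4]
81 [597.7 214.5  95.3]
```

View pics/s4.png

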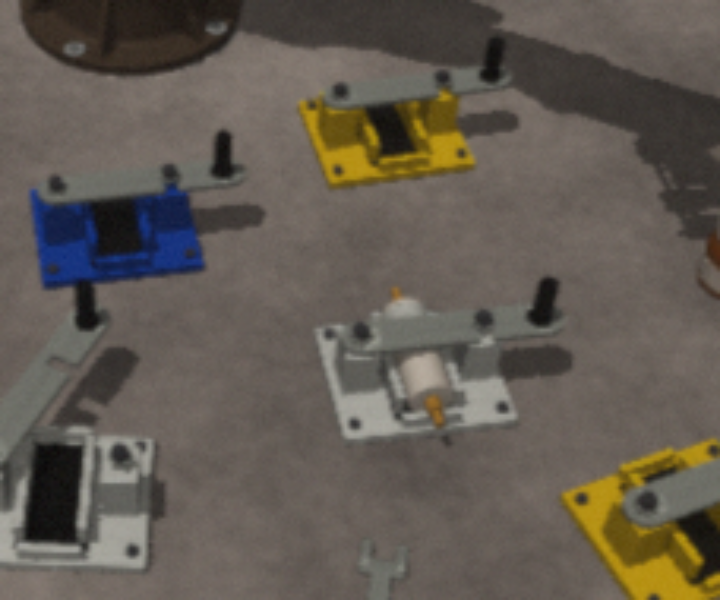

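The strap lies across the cartridge with its slot on the second bolt (484,318) and the peg at (544,300). The cartridge is in place, and the empty holder's strap is still open.

```bash
python3 -c "
from station import robot
print(robot.close_job())"
```

```text
the job is handed in; nothing more can be done
None
```

The strap is closed over the cartridge with its slot home against the stop, the peg is released and the gripper is clear, the cartridge and the empty holder's strap look undisturbed in the last picture, and the job was handed in at about 11 s (no verdict returned).

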